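# Shut, pin and pinch the ring-gauge clamp

### The job

Swing the hinged half of the clamp shut round the ring gauge, then take the longer of the two steel pins from its stand and push it fully home, down through both aligned holes. Leave the short pin in the stand and the gauge seated in the clamp. Finally pinch the clamp's two rubber-faced grips firmly together and finish while still holding them, so that the halves stay pressed shut for the measurement.

Things in the scene. Friction and masses are not known exactly. Their poses are not given: they have to be found in the camera images.
- clamp: fixed half of an aluminium clamshell ring clamp, on a dark steel plate 90 x 140 x 8 mm, screwed down. Origin on the desk under the bore's axis, z up. Split plane x = 0: fixed half at +x (away from the robot), moving half at -x. Hinge at y = +50 mm, pin holes -50, grips -86; the plate ends at -75, so the desk is free under the grips. Top 46 mm above the desk (hinge cap 49.5)
- jaw (a joint): angle of the moving half about its upright hinge, rad: 0 = shut against the fixed half (its stop), grows as it swings open towards the clamp's -x, clockwise seen from above. It stays where it is left; about 0.06 N m of friction
- hinge_line (a point): point on the hinge's upright axis, 37 mm above the desk; axes as the clamp's
- jaw_grip (a point): centre of the outer face of the moving half's rubber pad, 136 mm from the hinge, 36 mm above the desk; axes turn with the moving half (-x points out of the pad). Pad 24 mm long (y), 14 mm high; its grip arm, 10 mm thick (x), spans 28 to 46 mm above the desk and y = -14 to +23 mm of this point
- grips_closed (a point): mid-point between the two grips when the clamp is shut, 37 mm above the desk; axes as the clamp's. The two rubber pads then face outward along x, 31.6 mm apart over all; grips end 14 mm beyond this point in -y, and the pin's axis is 36 mm from it in +y
- upper_hole (a point): centre of the upper mouth of the pin hole in the moving half, 46 mm above the desk; the hole is 11.5 mm wide, goes straight down through a 9 mm thick tongue (28 x 30 mm in plan) and turns with the moving half
- lower_hole (a point): centre of the upper mouth of the pin hole in the fixed half, 35 mm above the desk, the same width and thickness; it lies straight under upper_hole when the clamp is shut
- nest (a point): where the gauge's centre belongs in the clamp, 35 mm above the desk
- gauge_centre (a point): centre of the loose steel ring gauge (46 mm outside, 18 mm high) that stands in the open clamp on a post 26 mm above the desk, with 1 mm play when shut
- pin_stand: grey block 46 x 104 x 20 mm, fixed, origin under its centre; two upright blind holes, 12 mm deep, 11.5 mm wide, 64 mm apart along its y, each with a steel pin standing in it
- long_pin_handle (a point): half-way up the 22 mm tall, 14 mm thick round handle of the long pin. Below the handle comes a collar 19 mm wide and 3 mm thick, then the shank, 9 mm thick and 30 mm long with a tapered foot. In the stand its handle centre is 52 mm above the desk
- long_pin_collar (a point): underside of the long pin's collar, 14 mm below the handle's centre; rests on the moving half when the pin is home
- long_pin_foot (a point): foot of the long pin's shank, 44 mm below the handle's centre
- short_pin_handle (a point): half-way up the handle of the short pin, alike but with a 14 mm shank; in the stand its handle centre is 36 mm above the desk. Too short for both holes; not used
There are look-alikes about, which are no part of the job. What is shaped like the part that bears gauge_centre but pink or purple is not meant.

How it is judged:
On the way, in this order (a step that is already met when the one before it is completed fails the run):
1. the moving half is swung shut (value of joint jaw below 0.02 rad), for 0.2 s.
2. the long pin is home through both holes, with the clamp shut (value of joint jaw below 0.03 rad and horizontal distance between long_pin_foot and lower_hole below 0.004 m and distance between long_pin_collar and upper_hole below 0.005 m and z of long_pin_collar in the frame of upper_hole below 0.003 m and angle between long_pin_handle's own z axis and vertical below 0.12 rad), for 0.2 s.
At the end, for the whole second after the job is handed in: the moving half is within 0.012 rad of shut; the long pin stands through both holes (foot within 4 mm of the lower hole's axis, collar within 3 mm of the upper tongue); the gauge's centre is within 5 mm of the nest; the fingers press each rubber pad with more than 3 N (value of joint jaw below 0.012 rad and horizontal distance between long_pin_foot and lower_hole below 0.004 m and distance between long_pin_collar and upper_hole below 0.005 m and z of long_pin_collar in the frame of upper_hole below 0.003 m and angle between long_pin_handle's own z axis and vertical below 0.12 rad and distance between gauge_centre and nest below 0.005 m and contact force between the fingers and jaw_c21 above 3 N and contact force between the fingers and clamp_c25 above 3 N); the arm keeps its last pose, push and grip.
It fails at once if the short pin is taken from its place (distance of short_pin_handle from where it was at the start of the episode above 0.02 m).
It fails at once if the gauge is knocked out of the clamp (distance between gauge_centre and nest above 0.03 m).
It also fails if it takes over 54 s, if anything falls off the work surface, if the arm or the gripper's body presses on something with over 40 N, if the wrist force passes 120 N, or if a joint passes its speed limit or range.

### The arm

A 6-joint arm with a two-finger parallel gripper is mounted at the origin on a cart in front of the work surface, level with it; the furniture and walls round the work are solid. World frame = base frame: x ahead of the robot, y to its left, z up, the work surface at z = 0. Lengths are in m, angles in rad, forces in N, time in s.
With the tool pointing down it reaches from about 0.4 to 0.825 m from the base axis. Payload 7 kg.
Tool frame: the origin (TCP) lies midway between the tips of the shut fingers; the grasp point (between the pads) lies 19 mm behind it; z points along the fingers, y is the direction in which the jaws open and shut (so a half turn about z gives the same grasp; the last joint's range is limited). The gripper opens to 88 mm and grips with 3 to 60 N. Pads are 19 mm wide; open, the fingers measure 130 mm over their backs; the gripper's body (78 mm by 193 mm) begins 47 mm behind the grasp point.
Start: joints at [-1.022, 0.359, 0.012, 0, -1.224, -0.288], TCP at [0.174, -0.652, 0.227] pointing down, gripper open.
Joint ranges: [-3.07, 3.07], [-1.43, 2.12], [-1.02, 1.25], [-3.03, 1.67], [-3.05, -0], [-3.03, 3.03]. Speed limits (rad/s): [2.39, 2.39, 3.01, 3.14, 3.14, 3.14].

### API

Orientations are given as a unit quaternion [x, y, z, w].
In Python, from station import ctrl gives the robot as it stands.
- The arm moves only by the tool apply_moves, never from a script. Its argument "steps" is a list of rows, each an object with "dp": the shift along the world's x, y, z in cm, a list of three; "turn": the turn, a rotation vector about the world's x, y, z in rad, a list of three. A call has 1 to 8 rows; each row shifts and turns the commanded pose from where the row before left it; what a row does not reach is not made up. A row lasts 1/8 s, in which the tool goes at most 62.5 mm and 10.7 degrees, less where a joint would pass 70% of its speed; a pose out of reach is approached as far as the arm can. A call is refused whole if a number of a shift passes 6.25 or a number of a turn 0.188, either way. A call with a gripper value outside its range is refused whole. "fingers" is the opening, from 0 (shut) to 1 (fully open), set as the call begins (left out, the last holds). The fingers move at their own pace and stop on an object; "grip_force" is the grip in N (left out, the last holds). Time passes only in rows, so rows that do not move let the fingers close. It gives the time, the measured TCP pose, the force and the opening at its end, in the units of the state.
- ctrl.get_state(): the state, without advancing time (a new reading comes with each control period).
- ctrl.snapshot(name): name is "side" or "top" or "wrist"; returns a dict with "pixels" (480x640x3 uint8, blue, green, red), "range_z" (480x640 float32, m along the optical axis (not along the pixel's ray), 0 where there is no reading), "camera_matrix" (3x3 intrinsics, pixels), "k1" (the pictures are not rectified: a ray, as slopes to the right and down, at radius r is drawn at 1 + k1 r^2 times it, then the intrinsics apply), "camera_from_world" (4x4, takes a point from world to camera coordinates). Camera axes: x right, y down, z forward; pixel columns grow to the right and rows downward; lengths in m; the calibration is good to about 2 mm. A picture is of the moment at which its call begins.
- ctrl.close_job(): hands the job in, once; it reports no verdict.
The state is a dict: "t": time; "qpos": joint angles; "qd": joint speeds; "joint_torque": joint torques, N m; "eef_pos": TCP position; "tcp_rot": TCP orientation; "ft_force": force on the tool from outside, world axes, zero at the start; "wrist_torque": the same for the moment, N m; "finger_gap": opening from 0.0 (shut) to 1.0 (fully open).
Only numpy, scipy, OpenCV 4.12 (cv2) and the standard library are available. Lean on these libraries where they do the work, as an engineer would, in place of code of your own. Each camera call takes 0.05 s, during which the arm holds its last target.

## Working session

There is one attempt and no reset: what is moved stays moved. The work goes in short steps, Python scripts to look and compute and a tool call to move; the robot and the scene stay as the last step left them, time stands still between calls to the robot, and variables do not carry over. Pictures are saved under pics/ and viewed, and the job is handed in when it is done.

Besides the shell and the picture viewer there is one more tool, called by a JSON object that holds its "fn" and its "kwargs". apply_moves: Moves the arm, as the interface text tells. Its arguments: {"type":"object","properties":{"steps":{"type":"array"},"fingers":{"type":"number"},"grip_force":{"type":"number"}},"required":["steps"]}

```bash
ls; mkdir -p pics; python3 - <<'E'
from station import ctrl
import cv2,numpy as np
print(ctrl.get_state())
for n in ["side","top","wrist"]:
    s=ctrl.snapshot(n); cv2.imwrite(f"pics/{n}0.png",s["pixels"]); np.savez(f"pics/{n}0.npz",**{k:v for k,v in s.items()})
    print(n,s["camera_matrix"].tolist(),s["k1"],s["camera_from_world"].round(4).tolist())
E
```

```text
pics
{'t': 0.0, 'qpos': array([-1.02192179e+00,  3.59372265e-01,  1.10412767e-02, -3.88590550e-04,
       -1.22408761e+00, -2.88101749e-01]), 'qd': array([-0.00063653,  0.00072249,  0.00069823, -0.00111751,  0.00133212,
        0.00044974]), 'joint_torque': array([-9.02587344e-04, -5.82722139e+01,  2.93054849e+01,  6.99767634e+00,
        6.89112276e-03, -1.49005054e-04]), 'eef_pos': array([ 0.17388888, -0.6516977 ,  0.22561756]), 'tcp_rot': array([-1.29951613e-01,  9.91519988e-01,  8.15373561e-04, -1.62712114e-04]), 'ft_force': array([0.41048337, 0.13736157, 1.11568831]), 'wrist_torque': array([-0.0003993 , -0.00443896,  0.02370162]), 'finger_gap': 1.0003789842065474}
side [[441.30839071236846, 0.0, 319.6745045455499], [0.0, 441.30839071236846, 246.44478326371936], [0.0, 0.0, 1.0]] 0.006608618552132158 [[0.9846, -0.1747, 0.0047, -0.5186], [-0.077, -0.4578, -0.8857, 0.0741], [0.1569, 0.8717, -0.4642, 0.8491], [0.0, 0.0, 0.0, 1.0]]
top [[478.58113527538063, 0.0, 320.42224309640704], [0.0, 478.58113527538063, 235.846090471799], [0.0, 0.0, 1.0]] -0.08177961128159432 [[-0.0086, -1.0, 0.0008, -0.0424], [-0.9966, 0.0085, -0.0824, 0.5399], [0.0824, -0.0015, -0.9966, 0.8678], [0.0, 0.0, 0.0, 1.0]]
wrist [[364.2217109586179, 0.0, 320.07420605767027], [0.0, 364.2217109586179, 240.6849043756559], [0.0, 0.0, 1.0]] -0.0713794100950144 [[-0.2564, 0.9666, 0.0006, 0.6747], [0.9366, 0.2483, 0.2472, -0.0315], [0.2388, 0.0639, -0.969, 0.3886], [0.0, 0.0, 0.0, 1.0]]
```

View pics/top0.png

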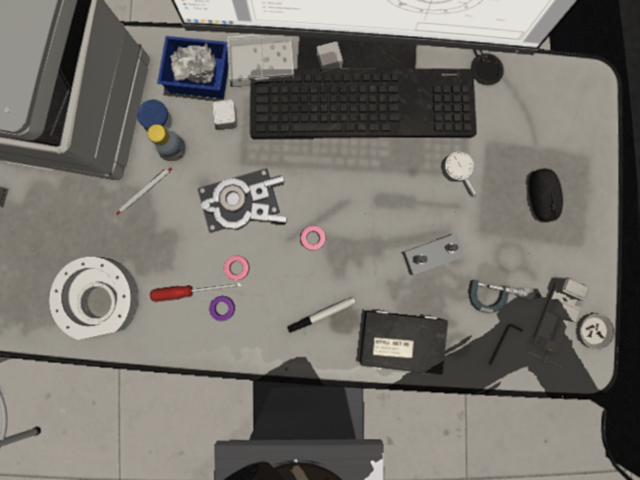

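View pics/side0.png

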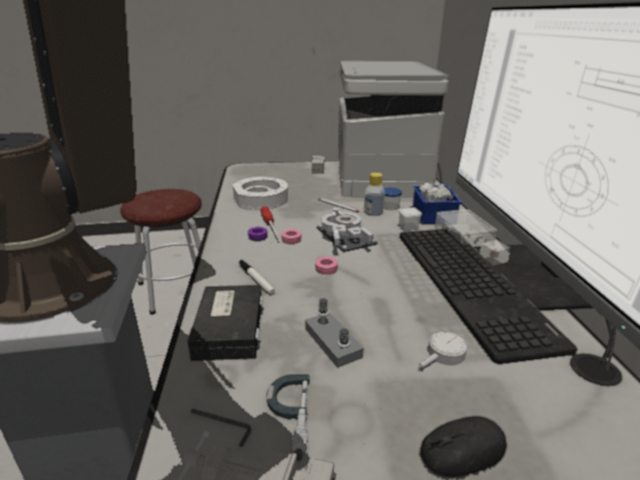

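View pics/wrist0.png

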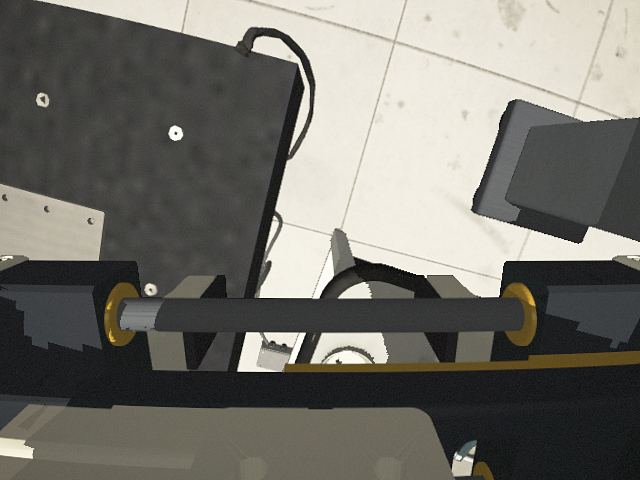

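Top view: the clamp is at about (240,200) and the pin stand at (433,253). The pink and purple rings at (313,237), (236,267) and (222,308) are decoys. Next I'll take enlarged crops.

```bash
cat > h.py <<'E'
import numpy as np,cv2
from station import ctrl
def snap(n,tag=None):
    s=ctrl.snapshot(n)
    if tag: cv2.imwrite(f"pics/{tag}.png",s["pixels"])
    return s
def load(f): return dict(np.load(f"pics/{f}.npz"))
def ray(s,uv):
    K=s["camera_matrix"];k=float(s["k1"]);d=np.array([k,0,0,0,0])
    p=cv2.undistortPoints(np.array(uv,float).reshape(-1,1,2),K,d,None,None).reshape(-1,2)
    M=s["camera_from_world"];R=M[:3,:3];t=M[:3,3]
    o=-R.T@t
    D=np.c_[p,np.ones(len(p))]@R
    return o,D
def onz(s,uv,z):
    o,D=ray(s,uv); return o+D*((z-o[2])/D[:,2])[:,None]
def proj(s,P):
    M=s["camera_from_world"]
    r,_=cv2.Rodrigues(M[:3,:3])
    return cv2.projectPoints(np.array(P,float).reshape(-1,1,3),r,M[:3,3],s["camera_matrix"],np.array([float(s["k1"]),0,0,0,0]))[0].reshape(-1,2)
def tri(views):
    A=np.zeros((3,3));b=np.zeros(3);L=[]
    for s,uv in views:
        o,D=ray(s,[uv]);d=D[0]/np.linalg.norm(D[0]);P=np.eye(3)-np.outer(d,d);A+=P;b+=P@o;L.append((o,P))
    x=np.linalg.solve(A,b); return x,[np.linalg.norm(P@(x-o)) for o,P in L]
def crop(im,x0,y0,x1,y1,k,name):
    c=cv2.resize(im[y0:y1,x0:x1],None,fx=k,fy=k,interpolation=cv2.INTER_CUBIC);cv2.imwrite(f"pics/{name}.png",c)
E
python3 - <<'E'
from h import *
t=load("top0");s=load("side0")
crop(t["pixels"],190,160,300,240,7,"tc1")
crop(t["pixels"],395,225,475,285,8,"tc2")
crop(s["pixels"],300,195,390,262,8,"sc1")
crop(s["pixels"],295,290,370,370,7,"sc2")
E
```

```text
(no output)
```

View pics/tc1.png

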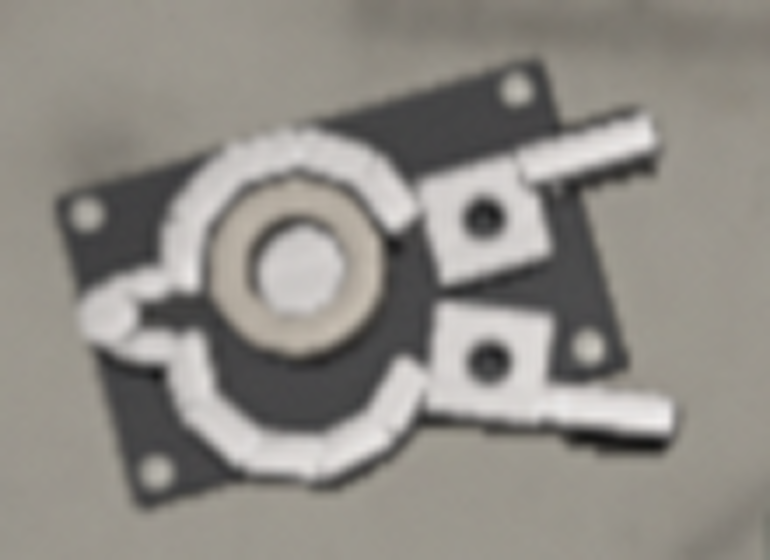

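View pics/tc2.png

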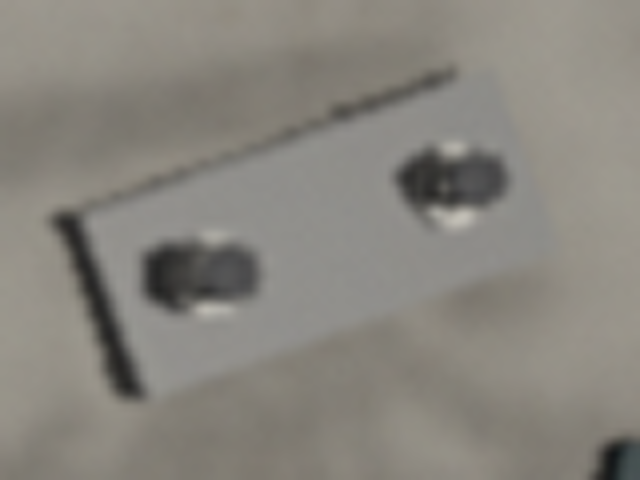

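View pics/sc1.png

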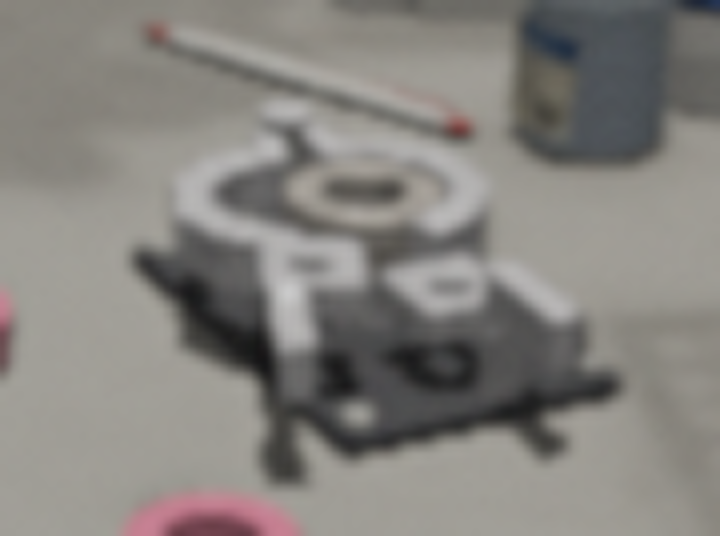

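View pics/sc2.png

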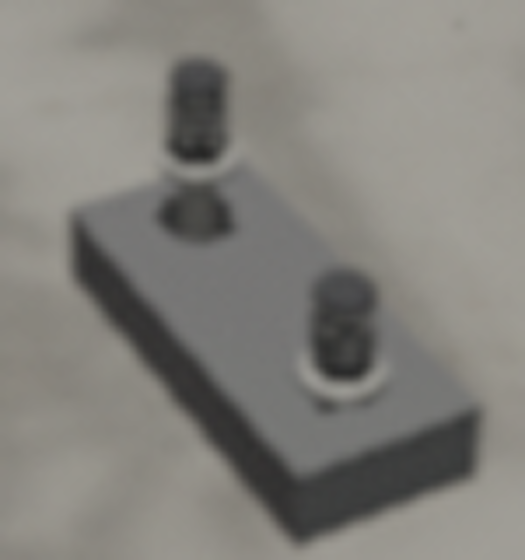

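```bash
python3 - <<'E'
from h import *
np.set_printoptions(precision=4,suppress=True)
t=load("top0");s=load("side0")
T1=lambda x,y:((x+.5)/7-.5+190,(y+.5)/7-.5+160)
T2=lambda x,y:((x+.5)/8-.5+395,(y+.5)/8-.5+225)
S1=lambda x,y:((x+.5)/8-.5+300,(y+.5)/8-.5+195)
S2=lambda x,y:((x+.5)/7-.5+295,(y+.5)/7-.5+290)
for n,a,b,z in [("hinge",T1(108,315),S1(287,108),.0495),("upper",T1(490,363),S1(312,263),.046),("lower",T1(484,218),S1(450,286),.035),("gauge top",T1(298,268),S1(365,188),.044),
 ("longtop",T2(235,273),S2(200,72),.063),("shorttop",T2(487,180),S2(344,293),.047),("longcollar",T2(210,275),S2(203,165),.039)]:
    x,e=tri([(t,a),(s,b)]); print(n,x,np.round(e,4),onz(t,[a],z)[0],onz(s,[b],z)[0])
H=onz(t,[T1(108,315)],.0495)[0];U=onz(t,[T1(490,363)],.046)[0];L=onz(t,[T1(484,218)],.035)[0];G=onz(t,[T1(298,268)],.044)[0]
print(np.linalg.norm((U-H)[:2]),np.linalg.norm((L-H)[:2]))
ya=(H-L)[:2];yb=(H-U)[:2]
a=np.arctan2(ya[0]*-1,ya[1]);b=np.arctan2(-yb[0],yb[1]);print("clamp yaw",a,"moving",b,"jaw",a-b)
# plate screws z=8mm
q=[T1(517,89),T1(88,214),T1(157,472),T1(588,348)]
P=onz(t,q,.009);print(P);print(P.mean(0)); print(np.arctan2(*( (P[1]-P[0])[:2]*[-1,1])),np.arctan2(*( (P[2]-P[3])[:2]*[-1,1])))
# stand corners z=20
q=[T2(75,215),T2(485,75),T2(553,255),T2(145,397)]
P=onz(t,q,.02);print(P,P.mean(0))
E
```

```text
hinge [0.5948 0.1624 0.0522] [0.0011 0.0011] [0.5963 0.1628 0.0495] [0.595  0.1685 0.0495]
upper [0.5815 0.0635 0.0478] [0.0014 0.0014] [0.5831 0.0635 0.046 ] [0.5808 0.0671 0.046 ]
lower [0.6218 0.0667 0.0361] [0.0013 0.0013] [0.6233 0.0666 0.035 ] [0.621  0.0687 0.035 ]
gauge top [0.6076 0.1139 0.0463] [0.001 0.001] [0.609  0.1142 0.044 ] [0.6079 0.1188 0.044 ]
longtop [ 0.4925 -0.2297  0.0645] [0.0014 0.0014] [ 0.494  -0.2303  0.063 ] [ 0.4916 -0.2275  0.063 ]
shorttop [ 0.5129 -0.2914  0.0479] [0.002 0.002] [ 0.515  -0.2921  0.047 ] [ 0.5111 -0.2903  0.047 ]
longcollar [ 0.4932 -0.2297  0.0387] [0.0011 0.0011] [ 0.4943 -0.2298  0.039 ] [ 0.492 -0.23   0.039]
0.10024650995110107 0.10000003765043118
clamp yaw 0.2739447367797879 moving -0.1312736199887377 jaw 0.40521835676852563
[[0.6636 0.061  0.009 ]
 [0.6303 0.1786 0.009 ]
 [0.5593 0.1587 0.009 ]
 [0.592  0.0415 0.009 ]]
[0.6113 0.11   0.009 ]
0.2759254145100429 0.2724936712861244
[[ 0.5093 -0.2025  0.02  ]
 [ 0.5412 -0.3001  0.02  ]
 [ 0.4988 -0.3149  0.02  ]
 [ 0.4668 -0.2179  0.02  ]] [ 0.504  -0.2588  0.02  ]
```

```bash
cat >> h.py <<'E'
YAW=.274
Hg=np.array([.5957,.1627])
def ax(y): return np.array([np.cos(y),np.sin(y)]),np.array([-np.sin(y),np.cos(y)])
def face(th,extra=0,dy=0):
    x,y=ax(YAW-th); return Hg-(.136-dy)*y-(.0158+extra)*x
E
python3 - <<'E'
from h import *
np.set_printoptions(precision=4,suppress=True)
x,y=ax(YAW)
for th in (.405,.3,.2,.1,0): print(th,face(th),face(th,.021), face(th,.05))
print("grips closed",Hg-.136*y,"hole",Hg-.1*y)
t=load("top0")
print("pink ring",onz(t,[(313,238),(325,238),(313,250)],.01))
E
```

```text
0.405 [0.5623 0.0299] [0.5415 0.0327] [0.5127 0.0365]
0.3 [0.5764 0.0272] [0.5554 0.0277] [0.5264 0.0285]
0.2 [0.59   0.0259] [0.5691 0.0244] [0.5401 0.0222]
0.1 [0.6037 0.026 ] [0.583  0.0224] [0.5544 0.0174]
0 [0.6173 0.0275] [0.5971 0.0218] [0.5692 0.014 ]
grips closed [0.6325 0.0318] hole [0.6228 0.0664]
pink ring [[ 0.5366 -0.033   0.01  ]
 [ 0.5364 -0.0556  0.01  ]
 [ 0.514  -0.0328  0.01  ]]
```

{"fn": "apply_moves", "kwargs": {"steps": [{"dp": [2.36, 4.91, 0], "turn": [0, 0, 0.113]}, {"dp": [2.36, 4.91, 0], "turn": [0, 0, 0.113]}, {"dp": [2.36, 4.91, 0], "turn": [0, 0, 0.113]}, {"dp": [2.36, 4.91, 0], "turn": [0, 0, 0.113]}, {"dp": [2.36, 4.91, 0], "turn": [0, 0, 0.113]}, {"dp": [2.36, 4.91, 0], "turn": [0, 0, 0.113]}, {"dp": [2.36, 4.91, 0], "turn": [0, 0, 0.113]}], "fingers": 0, "grip_force": 20}}

```text
t: 1.02
eef_pos: [0.3396, -0.3068, 0.2266]
tcp_rot: [-0.504, 0.864, -0.0, 0.0]
ft_force: [1.2, -0.2, -0.2]
finger_gap: 0.268
```

{"fn": "apply_moves", "kwargs": {"steps": [{"dp": [2.36, 4.91, 0], "turn": [0, 0, 0.113]}, {"dp": [2.36, 4.91, 0], "turn": [0, 0, 0.113]}, {"dp": [2.36, 4.91, 0], "turn": [0, 0, 0.113]}, {"dp": [2.36, 4.91, 0], "turn": [0, 0, 0.113]}, {"dp": [2.36, 4.91, 0], "turn": [0, 0, 0.113]}, {"dp": [2.36, 4.91, 0], "turn": [0, 0, 0.113]}, {"dp": [2.36, 4.91, 0], "turn": [0, 0, 0.113]}, {"dp": [0, 0, 0]}]}}

```text
invalid input at $.steps[7]: expected keys dp, turn
```

{"fn": "apply_moves", "kwargs": {"steps": [{"dp": [2.36, 4.91, 0], "turn": [0, 0, 0.113]}, {"dp": [2.36, 4.91, 0], "turn": [0, 0, 0.113]}, {"dp": [2.36, 4.91, 0], "turn": [0, 0, 0.113]}, {"dp": [2.36, 4.91, 0], "turn": [0, 0, 0.113]}, {"dp": [2.36, 4.91, 0], "turn": [0, 0, 0.113]}, {"dp": [2.36, 4.91, 0], "turn": [0, 0, 0.113]}, {"dp": [2.36, 4.91, 0], "turn": [0, 0, 0.113]}, {"dp": [0, 0, 0], "turn": [0, 0, 0]}]}}

```text
t: 2.02
eef_pos: [0.5055, 0.038, 0.226]
tcp_rot: [0.798, -0.603, -0.0, 0.0]
ft_force: [-1.1, -0.5, -0.3]
finger_gap: 0.003
```

```bash
python3 - <<'E'
from h import *
for n in("wrist","side"):
    s=snap(n,n+"1"); np.savez(f"pics/{n}1.npz",**s)
print(ctrl.get_state()["ft_force"],s["camera_from_world"].shape)
E
```

```text
[-0.65056362 -0.42118856 -0.39440958] (4, 4)
```

View pics/wrist1.png

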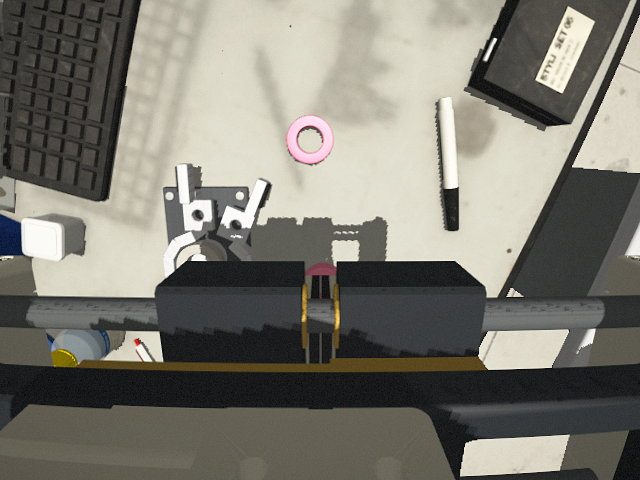

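View pics/side1.png

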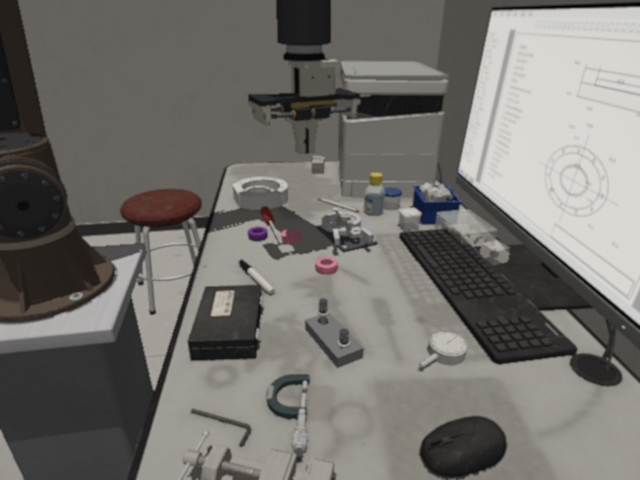

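Wrist view: clamp at (200,220), with the moving half's hole at (235,224) and the fixed half's at (198,215). I'll cross-check those against my estimate.

```bash
python3 - <<'E'
from h import *
np.set_printoptions(precision=4,suppress=True)
w=load("wrist1");crop(w["pixels"],150,155,290,265,5,"wc1")
print(proj(w,[[.5828,.0637,.046],[.6228,.0664,.035]]))
E
```

```text
[[234.1894 224.3045]
 [196.6093 213.8272]]
```

View pics/wc1.png

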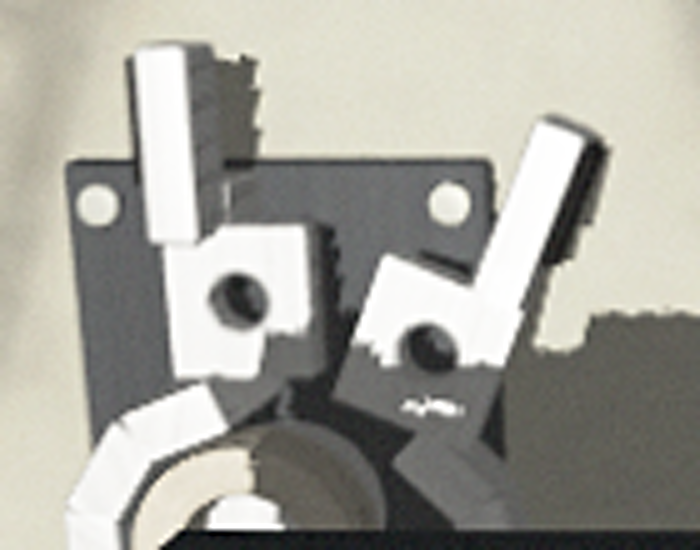

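{"fn": "apply_moves", "kwargs": {"steps": [{"dp": [0, 0, -6], "turn": [0, 0, 0]}, {"dp": [0, 0, -6], "turn": [0, 0, 0]}, {"dp": [0, 0, -5], "turn": [0, 0, 0]}, {"dp": [0, 0, -2.4], "turn": [0, 0, 0]}, {"dp": [0, 0, -1], "turn": [0, 0, 0]}, {"dp": [0, 0, 0], "turn": [0, 0, 0]}]}}

```text
t: 2.88
eef_pos: [0.5043, 0.0346, 0.0227]
tcp_rot: [0.796, -0.605, -0.0, 0.0]
ft_force: [0.7, 0.1, 0.9]
finger_gap: 0.007
```

{"fn": "apply_moves", "kwargs": {"steps": [{"dp": [2.0, -0.1, 0], "turn": [0, 0, 0]}, {"dp": [1.7, -0.1, 0], "turn": [0, 0, 0]}, {"dp": [1.4, -0.5, 0], "turn": [0, 0, 0]}, {"dp": [1.4, -0.3, 0], "turn": [0, 0, 0]}, {"dp": [1.4, -0.2, 0], "turn": [0, 0, 0]}, {"dp": [0.4, 0, 0], "turn": [0, 0, 0]}, {"dp": [0, 0, 0], "turn": [0, 0, 0]}]}}

```text
t: 3.75
eef_pos: [0.5874, 0.0232, 0.0223]
tcp_rot: [0.796, -0.605, -0.0, 0.0]
ft_force: [-0.4, -0.4, 0.5]
finger_gap: 0.008
```

```bash
python3 - <<'E'
from h import *
s=snap("top","top2");crop(s["pixels"],190,160,300,240,7,"tc3");s=snap("side");crop(s["pixels"],270,150,390,262,6,"sc3")
print(ctrl.get_state()["ft_force"],ctrl.get_state()["eef_pos"])
E
```

```text
[ 0.18321389  0.92340238 -0.10521351] [0.58698781 0.02325174 0.02241733]
```

View pics/tc3.png

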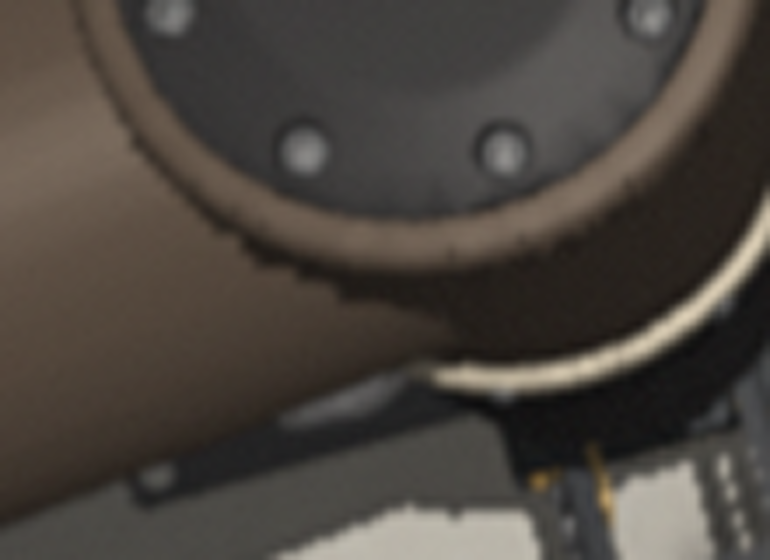

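View pics/sc3.png

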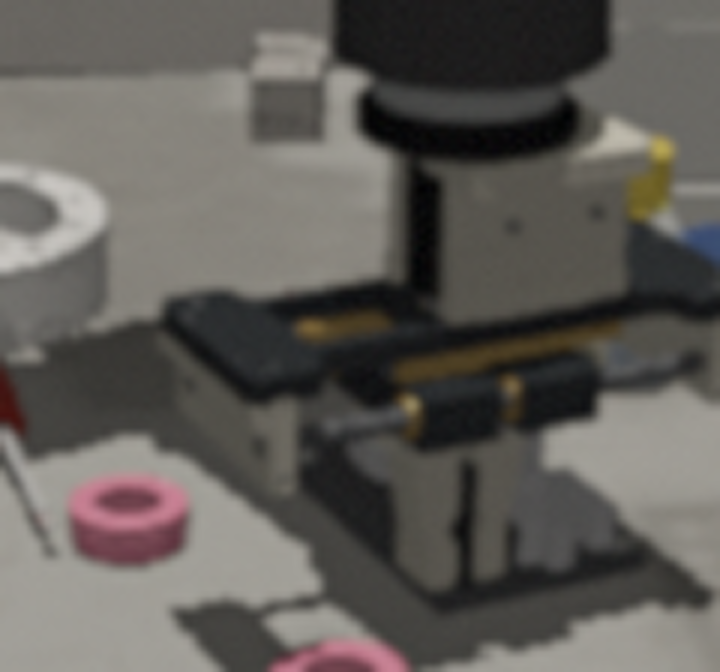

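{"fn": "apply_moves", "kwargs": {"steps": [{"dp": [0.3, 0, 0], "turn": [0, 0, 0]}, {"dp": [0.3, 0.0, 0], "turn": [0, 0, 0]}, {"dp": [0.2, 0, 0], "turn": [0, 0, 0]}, {"dp": [0, 0, 0], "turn": [0, 0, 0]}]}}

```text
t: 4.35
eef_pos: [0.5957, 0.0233, 0.0225]
tcp_rot: [0.796, -0.605, 0.0, -0.0]
ft_force: [1.2, -0.5, -0.6]
finger_gap: 0.005
```

{"fn": "apply_moves", "kwargs": {"steps": [{"dp": [0.2, 0, 0], "turn": [0, 0, 0]}, {"dp": [0.1, 0.0, 0], "turn": [0, 0, 0]}, {"dp": [0, 0, 0], "turn": [0, 0, 0]}]}}

```text
t: 4.72
eef_pos: [0.5985, 0.0232, 0.0225]
tcp_rot: [0.796, -0.605, 0.0, 0.0]
ft_force: [-1.0, 0.2, 0.3]
finger_gap: 0.004
```

{"fn": "apply_moves", "kwargs": {"steps": [{"dp": [0.15, 0.04, 0], "turn": [0, 0, 0]}, {"dp": [0, 0, 0], "turn": [0, 0, 0]}]}}

```text
t: 4.97
eef_pos: [0.6, 0.0236, 0.0226]
tcp_rot: [0.796, -0.605, 0.0, -0.0]
ft_force: [-0.9, -0.7, 0.4]
finger_gap: 0.009
```

{"fn": "apply_moves", "kwargs": {"steps": [{"dp": [0.15, 0.04, 0], "turn": [0, 0, 0]}, {"dp": [0, 0, 0], "turn": [0, 0, 0]}]}}

```text
t: 5.22
eef_pos: [0.6014, 0.024, 0.0225]
tcp_rot: [0.796, -0.605, -0.0, 0.0]
ft_force: [0.4, -0.8, -0.1]
finger_gap: 0.008
```

{"fn": "apply_moves", "kwargs": {"steps": [{"dp": [0.15, 0.04, 0], "turn": [0, 0, 0]}, {"dp": [0, 0, 0], "turn": [0, 0, 0]}]}}

```text
t: 5.48
eef_pos: [0.6016, 0.024, 0.0224]
tcp_rot: [0.796, -0.605, -0.001, 0.001]
ft_force: [-5.1, -1.2, 4.2]
finger_gap: 0.005
```

{"fn": "apply_moves", "kwargs": {"steps": [{"dp": [0.1, 0.03, 0], "turn": [0, 0, 0]}, {"dp": [0, 0, 0], "turn": [0, 0, 0]}, {"dp": [0, 0, 0], "turn": [0, 0, 0]}]}}

```text
t: 5.85
eef_pos: [0.6017, 0.024, 0.0224]
tcp_rot: [0.796, -0.605, -0.001, 0.002]
ft_force: [-8.3, -0.6, 6.7]
finger_gap: 0.005
```

```bash
python3 - <<'E'
from h import *
s=snap("wrist","wrist2");np.savez("pics/wrist2.npz",**s)
print(ctrl.get_state()["ft_force"],ctrl.get_state()["eef_pos"])
s=snap("side");crop(s["pixels"],300,195,390,262,8,"sc4")
E
```

```text
[-8.87129349 -0.17173947  6.87670888] [0.6017301  0.02399338 0.02240771]
```

View pics/wrist2.png

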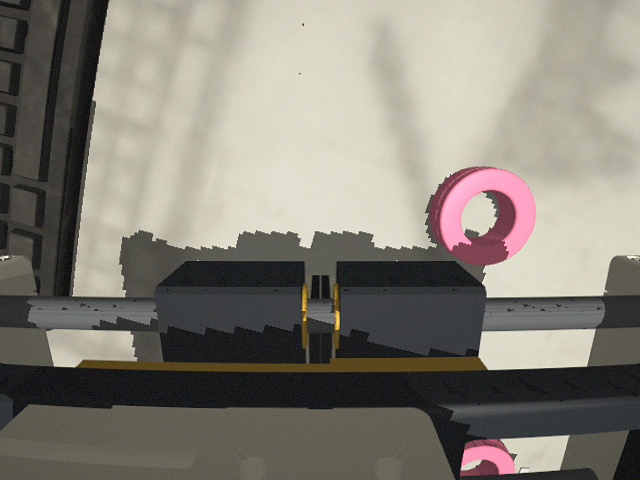

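View pics/sc4.png

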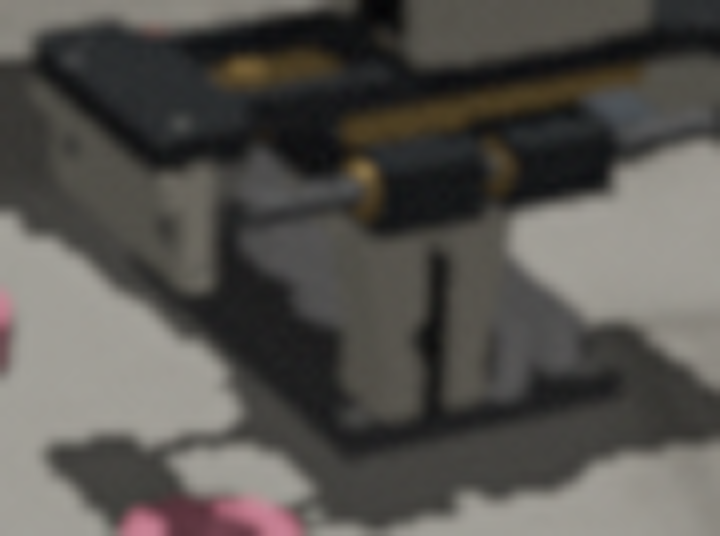

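{"fn": "apply_moves", "kwargs": {"steps": [{"dp": [-1.5, -0.4, 0], "turn": [0, 0, 0]}, {"dp": [-2.5, -0.7, 0], "turn": [0, 0, 0]}, {"dp": [0, 0, 5], "turn": [0, 0, 0]}, {"dp": [0, 0, 6], "turn": [0, 0, 0]}, {"dp": [-1.0, -4, 5], "turn": [0, 0, 0]}, {"dp": [-1, -6, 0], "turn": [0, 0, 0]}, {"dp": [-1, -6, 0], "turn": [0, 0, 0]}, {"dp": [-1, -6, 0], "turn": [0, 0, 0]}], "fingers": 0.6}}

```text
t: 6.95
eef_pos: [0.5237, -0.2063, 0.1813]
tcp_rot: [0.797, -0.604, 0.001, -0.001]
ft_force: [0.8, -0.5, 0.4]
finger_gap: 0.6
```

```bash
python3 - <<'E'
from h import *
s=snap("top","top3");np.savez("pics/top3.npz",**s);crop(s["pixels"],190,160,300,240,7,"tc4");
w=snap("wrist","wrist3");np.savez("pics/wrist3.npz",**w)
st=ctrl.get_state();print(st["qpos"],st["eef_pos"],st["t"])
E
```

```text
[-3.27191994e-02  2.10236610e-01 -3.05085314e-01  4.49594580e-04
 -1.05498717e+00  2.99653097e-01] [ 0.52260709 -0.20915601  0.18071879] 7.05
```

View pics/tc4.png

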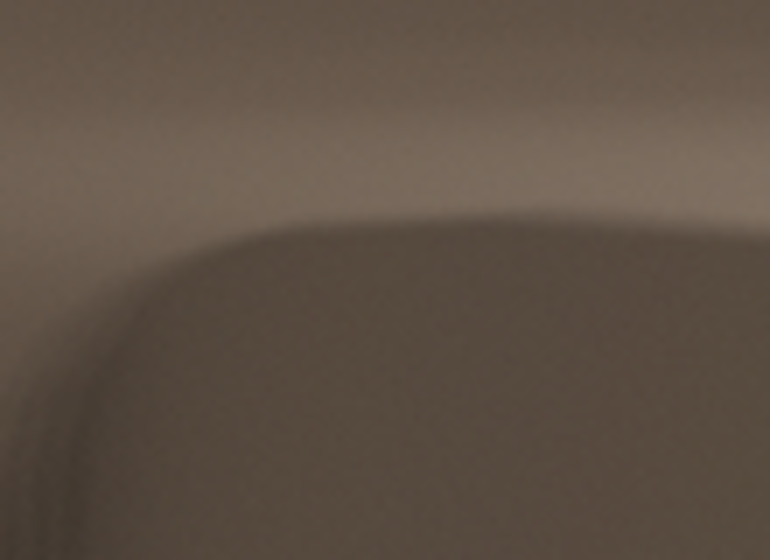

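View pics/wrist3.png

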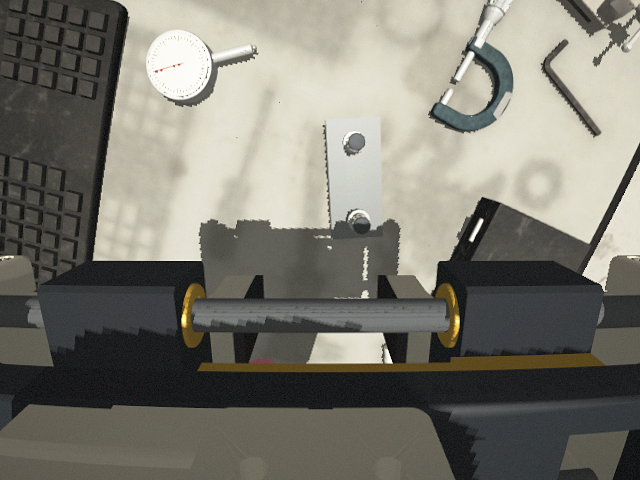

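```bash
python3 - <<'E'
from h import *
np.set_printoptions(precision=4,suppress=True)
w=load("wrist3");crop(w["pixels"],320,110,400,240,5,"wc3")
print(proj(w,[[.493,-.230,.063],[.493,-.230,.039],[.514,-.2918,.047]]))
s=snap("side");np.savez("pics/side3.npz",**s);crop(s["pixels"],300,180,390,262,8,"sc5");crop(s["pixels"],260,250,380,370,5,"sc6")
E
```

```text
[[362.1939 223.2108]
 [358.993  217.5297]
 [357.0641 136.9166]]
```

View pics/wc3.png

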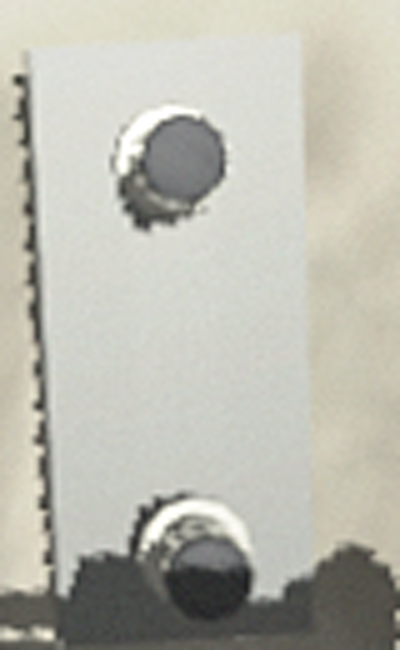

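View pics/sc5.png

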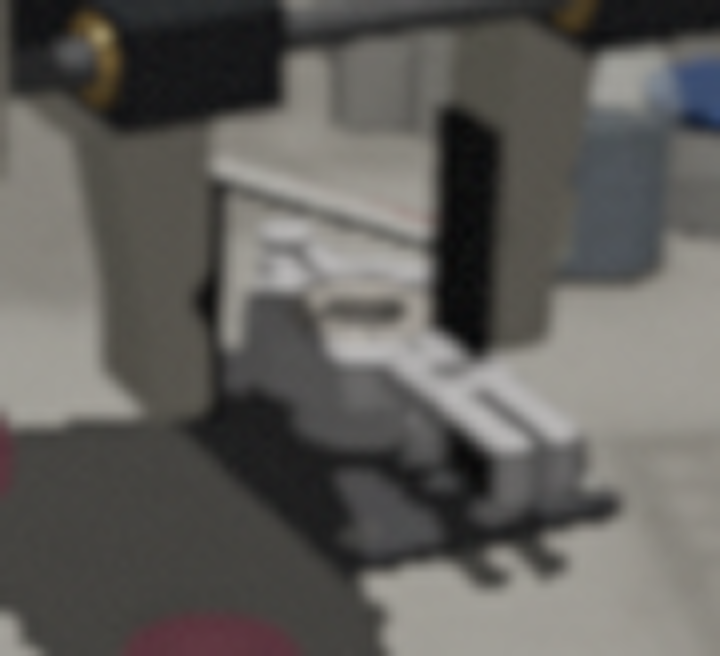

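```bash
python3 - <<'E'
from h import *
np.set_printoptions(precision=4,suppress=True)
w=snap("wrist","wrist4");np.savez("pics/wrist4.npz",**w);crop(w["pixels"],320,110,400,240,5,"wc4")
print(proj(w,[[.493,-.230,.063],[.493,-.230,.039],[.514,-.2918,.047]]))
print(ctrl.get_state()['eef_pos'])
E
```

```text
[[365.3631 218.1556]
 [361.9212 212.8098]
 [360.0112 131.5367]]
[ 0.5236 -0.2059  0.1807]
```

View pics/wc4.png

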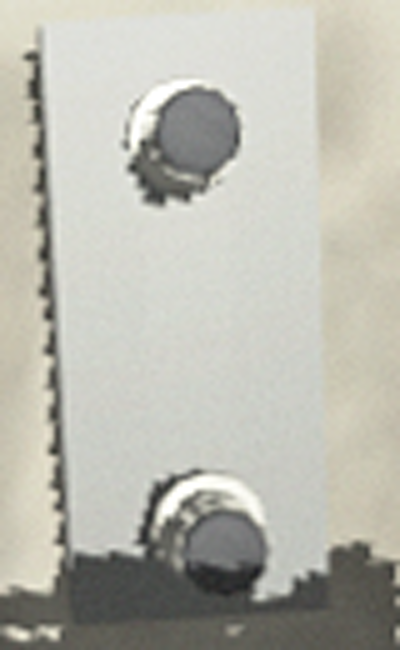

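```bash
python3 - <<'E'
from h import *
np.set_printoptions(precision=4,suppress=True)
w=load("wrist4");t=load("top0");s=load("side0")
C=lambda x,y:((x+.5)/5-.5+320,(y+.5)/5-.5+110)
T2=lambda x,y:((x+.5)/8-.5+395,(y+.5)/8-.5+225)
S2=lambda x,y:((x+.5)/7-.5+295,(y+.5)/7-.5+290)
a=C(226,550);b=C(199,128)
print(onz(w,[a],.063),onz(w,[b],.047), a,b)
print(tri([(w,a),(t,T2(235,273)),(s,S2(200,72))]),tri([(w,a),(t,T2(235,273))]))
print(tri([(w,b),(t,T2(487,180)),(s,S2(344,293))]))
E
```

```text
[[ 0.4931 -0.2288  0.063 ]] [[ 0.5137 -0.289   0.047 ]] (364.8, 219.6) (359.4, 135.2)
(array([ 0.4928, -0.2294,  0.0643]), [np.float64(0.0006197489128832288), np.float64(0.001239102416543503), np.float64(0.0015919551287261917)]) (array([ 0.4938, -0.2294,  0.0671]), [np.float64(2.2308218361228425e-05), np.float64(2.230821836121223e-05)])
(array([ 0.5133, -0.2903,  0.0473]), [np.float64(0.0013857239079324802), np.float64(0.002316548425261361), np.float64(0.002148230968743957)])
```

{"fn": "apply_moves", "kwargs": {"steps": [{"dp": [-1.55, -1.2, -1], "turn": [0, 0, 0]}, {"dp": [-1.5, -1.15, -1.5], "turn": [0, 0, 0]}, {"dp": [0, 0, -4], "turn": [0, 0, 0]}, {"dp": [0, 0, -3.5], "turn": [0, 0, 0]}, {"dp": [0, 0, -2.2], "turn": [0, 0, 0]}, {"dp": [0, 0, -1.4], "turn": [0, 0, 0]}, {"dp": [0, 0, 0], "turn": [0, 0, 0]}]}}

```text
t: 8.02
eef_pos: [0.4931, -0.2278, 0.044]
tcp_rot: [0.797, -0.604, -0.001, 0.0]
ft_force: [-0.4, 0.1, -0.2]
finger_gap: 0.6
```

```bash
python3 - <<'E'
from h import *
s=snap("side","side5");np.savez("pics/side5.npz",**s);crop(s["pixels"],270,250,370,370,5,"sc7")
st=ctrl.get_state();print(st["eef_pos"],st["t"],st["ft_force"],proj(s,[[.493,-.2295,.063],[.493,-.2295,.041]]))
E
```

```text
[ 0.49380762 -0.22798981  0.04487498] 8.075 [0.52064349 0.52623377 0.24746388] [[324.26336622 300.49772353]
 [324.13305172 311.87891546]]
```

View pics/sc7.png

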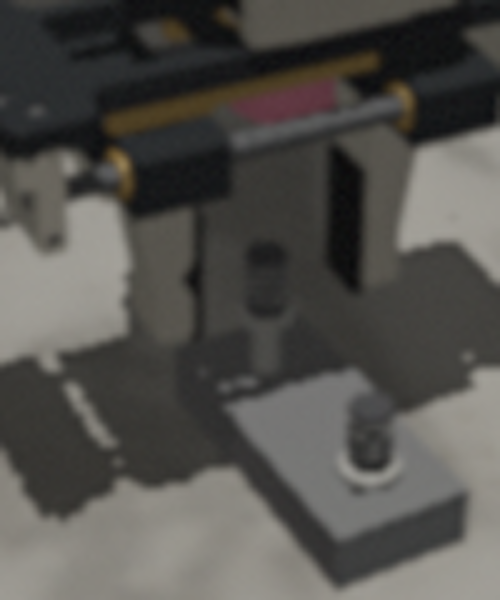

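{"fn": "apply_moves", "kwargs": {"steps": [{"dp": [0, -0.1, 0], "turn": [0, 0, 0]}, {"dp": [0, 0, 0], "turn": [0, 0, 0]}, {"dp": [0, 0, 0], "turn": [0, 0, 0]}, {"dp": [0, 0, 0], "turn": [0, 0, 0]}, {"dp": [0, 0, 0], "turn": [0, 0, 0]}, {"dp": [0, 0, 0], "turn": [0, 0, 0]}], "fingers": 0, "grip_force": 35}}

```text
t: 8.82
eef_pos: [0.4939, -0.2294, 0.0449]
tcp_rot: [0.796, -0.605, 0.0, 0.0]
ft_force: [-0.4, -0.2, 1.7]
finger_gap: 0.149
```

{"fn": "apply_moves", "kwargs": {"steps": [{"dp": [0, 0, 1], "turn": [0, 0, 0]}, {"dp": [0, 0, 3], "turn": [0, 0, 0]}, {"dp": [0, 0, 5], "turn": [0, 0, 0]}, {"dp": [2.2, 5, 1], "turn": [0, 0, 0]}, {"dp": [2.2, 5, 0], "turn": [0, 0, 0]}, {"dp": [2.2, 5, 0], "turn": [0, 0, 0]}, {"dp": [2.2, 5, 0], "turn": [0, 0, 0]}, {"dp": [2.2, 5, 0], "turn": [0, 0, 0]}]}}

```text
t: 9.82
eef_pos: [0.6043, 0.0225, 0.1456]
tcp_rot: [0.796, -0.605, 0.0, -0.0]
ft_force: [2.0, -1.7, -0.4]
finger_gap: 0.148
```

{"fn": "apply_moves", "kwargs": {"steps": [{"dp": [1.1, 3, 0], "turn": [0, 0, 0]}, {"dp": [0.8, 1.6, 0], "turn": [0, 0, 0]}, {"dp": [0, 0, -2], "turn": [0, 0, 0]}, {"dp": [0, 0, -2], "turn": [0, 0, 0]}, {"dp": [0, 0, 0], "turn": [0, 0, 0]}, {"dp": [0, 0, 0], "turn": [0, 0, 0]}]}}

```text
t: 10.58
eef_pos: [0.6233, 0.0663, 0.1058]
tcp_rot: [0.796, -0.605, 0.0, -0.0]
ft_force: [-0.5, -0.6, 0.2]
finger_gap: 0.146
```

```bash
python3 - <<'E'
from h import *
s=snap("side","side6");np.savez("pics/side6.npz",**s);crop(s["pixels"],300,180,390,262,8,"sc8")
w=snap("wrist","wrist6")
st=ctrl.get_state();print(st["eef_pos"],st["t"],st["ft_force"],st["tcp_rot"])
E
```

```text
[0.6234289  0.06655062 0.10598803] 10.675 [-1.5009442   0.19871645 -0.04160407] [ 7.96388349e-01 -6.04784993e-01  5.15724194e-04 -6.65896047e-04]
```

View pics/sc8.png

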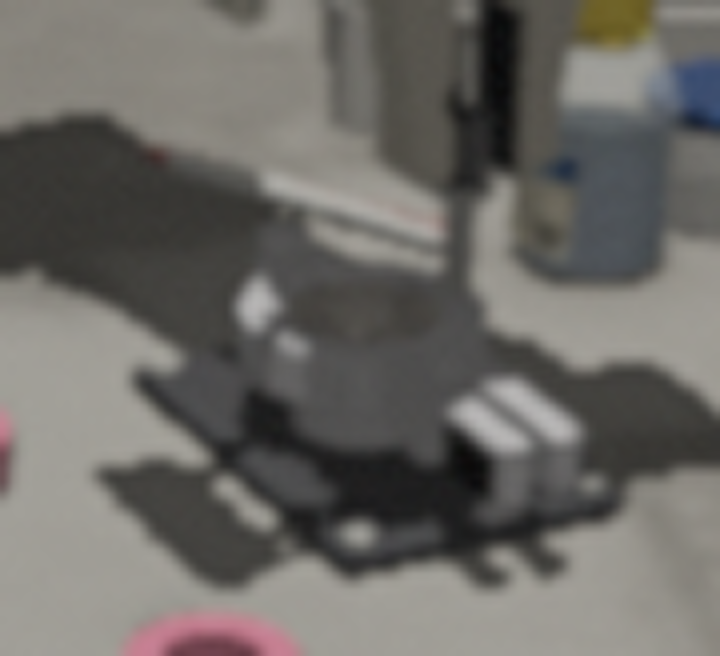

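View pics/wrist6.png

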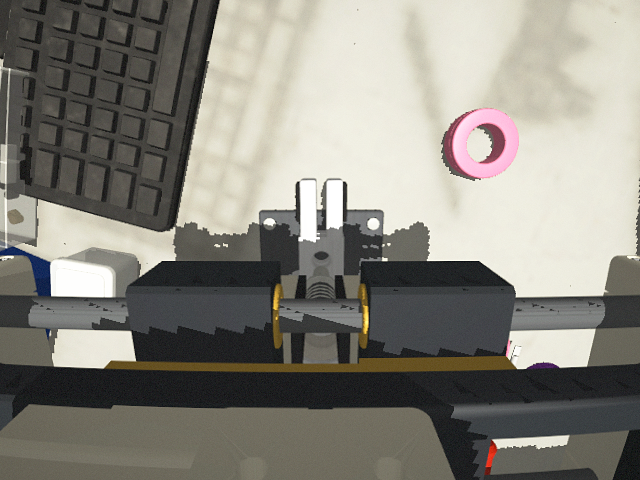

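```bash
python3 - <<'E'
from h import *
w=snap("wrist");np.savez("pics/wrist7.npz",**w)
im=np.clip(255*(w["pixels"]/255.)**.5,0,255).astype(np.uint8)
crop(im,265,170,375,320,5,"wc7")
s=load("side6");im=np.clip(255*(s["pixels"]/255.)**.5,0,255).astype(np.uint8);crop(im,330,190,390,240,12,"sc9")
print(proj(w,[[.6228,.0664,.046],[.6234,.0665,.070],[.6234,.0665,.0914]]),proj(s,[[.6228,.0664,.046],[.6234,.0665,.0695],[.6234,.0665,.0995]]))
E
```

```text
[[320.8194953  257.21824665]
 [319.73617985 269.49509914]
 [319.60799669 283.15548075]] [[357.05329547 226.23707629]
 [357.77635041 216.52683471]
 [358.39576916 203.85792429]]
```

View pics/wc7.png

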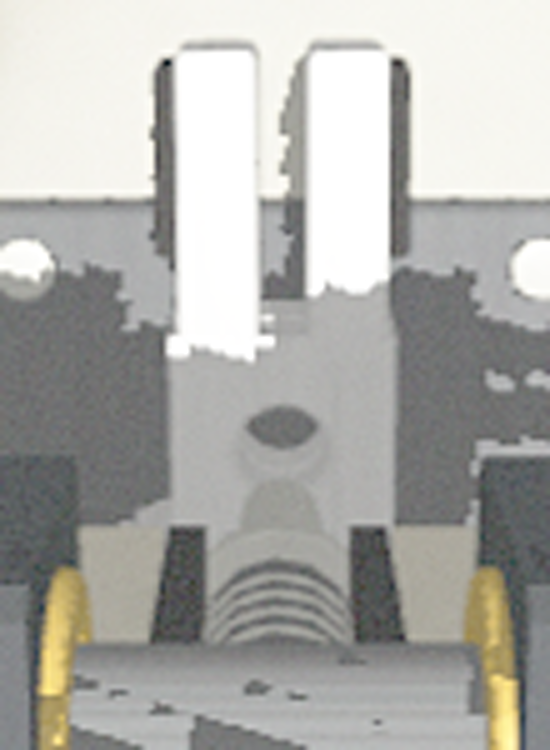

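View pics/sc9.png

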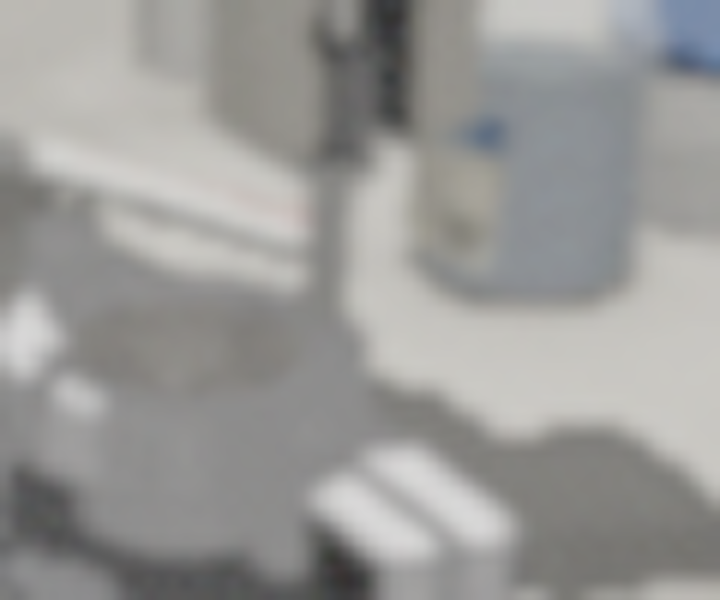

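Wrist crop: the hole is at (321.4,257.7) and the pin foot is just above it at about (321.4,270). The misalignment is under 0.6 mm. I'll correct for it and lower the pin.

{"fn": "apply_moves", "kwargs": {"steps": [{"dp": [-0.05, 0.02, -1], "turn": [0, 0, 0]}, {"dp": [0, 0, -1], "turn": [0, 0, 0]}, {"dp": [0, 0, -0.5], "turn": [0, 0, 0]}, {"dp": [0, 0, -0.4], "turn": [0, 0, 0]}, {"dp": [0, 0, 0], "turn": [0, 0, 0]}]}}

```text
t: 11.35
eef_pos: [0.6221, 0.0668, 0.0753]
tcp_rot: [0.796, -0.605, -0.0, 0.0]
ft_force: [-0.1, 0.1, 0.7]
finger_gap: 0.146
```

```bash
python3 - <<'E'
from h import *
w=snap("wrist");np.savez("pics/wrist8.npz",**w)
im=np.clip(255*(w["pixels"]/255.)**.5,0,255).astype(np.uint8)
crop(im,265,170,375,320,5,"wc8")
st=ctrl.get_state();print(st["eef_pos"],st["t"],st["ft_force"],st["tcp_rot"])
E
```

```text
[0.62232963 0.06684876 0.07570442] 11.4 [-0.26955584  0.44743148 -1.128513  ] [ 7.96461149e-01 -6.04689697e-01 -1.22241410e-05  9.11817928e-05]
```

View pics/wc8.png

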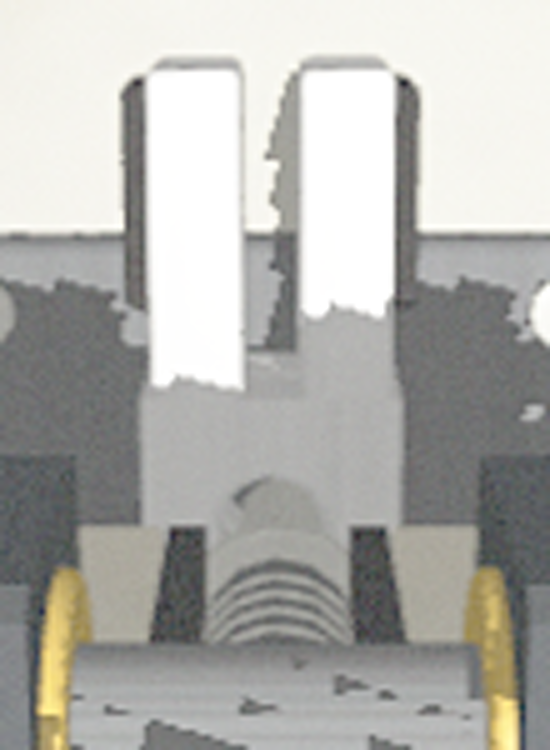

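{"fn": "apply_moves", "kwargs": {"steps": [{"dp": [0.02, 0.01, -0.4], "turn": [0, 0, 0]}, {"dp": [0, 0, -0.4], "turn": [0, 0, 0]}, {"dp": [0, 0, 0], "turn": [0, 0, 0]}]}}

```text
t: 11.78
eef_pos: [0.6222, 0.0669, 0.0673]
tcp_rot: [0.796, -0.605, -0.0, 0.0]
ft_force: [-0.5, 0.3, -1.4]
finger_gap: 0.146
```

{"fn": "apply_moves", "kwargs": {"steps": [{"dp": [0, 0, -0.4], "turn": [0, 0, 0]}, {"dp": [0, 0, -0.4], "turn": [0, 0, 0]}, {"dp": [0, 0, 0], "turn": [0, 0, 0]}]}}

```text
t: 12.15
eef_pos: [0.6222, 0.0669, 0.0593]
tcp_rot: [0.796, -0.605, -0.0, 0.0]
ft_force: [0.7, -0.3, -0.5]
finger_gap: 0.143
```

{"fn": "apply_moves", "kwargs": {"steps": [{"dp": [0, 0, -0.3], "turn": [0, 0, 0]}, {"dp": [0, 0, -0.2], "turn": [0, 0, 0]}, {"dp": [0, 0, 0], "turn": [0, 0, 0]}]}}

```text
t: 12.52
eef_pos: [0.6223, 0.0669, 0.0546]
tcp_rot: [0.796, -0.605, -0.0, 0.0]
ft_force: [1.0, 0.5, -1.5]
finger_gap: 0.148
```

Smooth so far; now I'll seat the pin until the force rises.

{"fn": "apply_moves", "kwargs": {"steps": [{"dp": [0, 0, -0.15], "turn": [0, 0, 0]}, {"dp": [0, 0, 0], "turn": [0, 0, 0]}]}}

```text
t: 12.78
eef_pos: [0.6224, 0.0669, 0.0532]
tcp_rot: [0.796, -0.605, -0.0, 0.0]
ft_force: [0.3, 0.0, -0.6]
finger_gap: 0.147
```

{"fn": "apply_moves", "kwargs": {"steps": [{"dp": [0, 0, -0.1], "turn": [0, 0, 0]}, {"dp": [0, 0, 0], "turn": [0, 0, 0]}]}}

```text
t: 13.02
eef_pos: [0.6226, 0.067, 0.0529]
tcp_rot: [0.797, -0.605, 0.0, -0.0]
ft_force: [-2.4, 0.1, 4.0]
finger_gap: 0.144
```

```bash
python3 - <<'E'
from h import *
w=snap("wrist");np.savez("pics/wrist9.npz",**w)
im=np.clip(255*(w["pixels"]/255.)**.5,0,255).astype(np.uint8)
crop(im,265,170,375,320,5,"wc9")
s=snap("side");im=np.clip(255*(s["pixels"]/255.)**.5,0,255).astype(np.uint8);crop(im,330,190,390,240,12,"sc10")
st=ctrl.get_state();print(st["eef_pos"],st["t"],st["ft_force"],st["tcp_rot"])
E
```

```text
[0.62257548 0.06697112 0.0528501 ] 13.125 [-2.47558268  0.46149486  5.5756792 ] [ 7.96495426e-01 -6.04644515e-01  1.62206382e-04 -1.42638267e-04]
```

View pics/wc9.png

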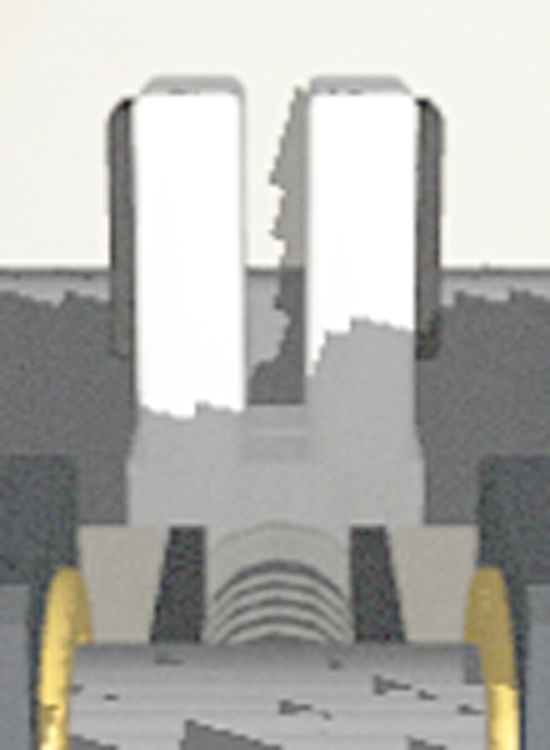

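View pics/sc10.png

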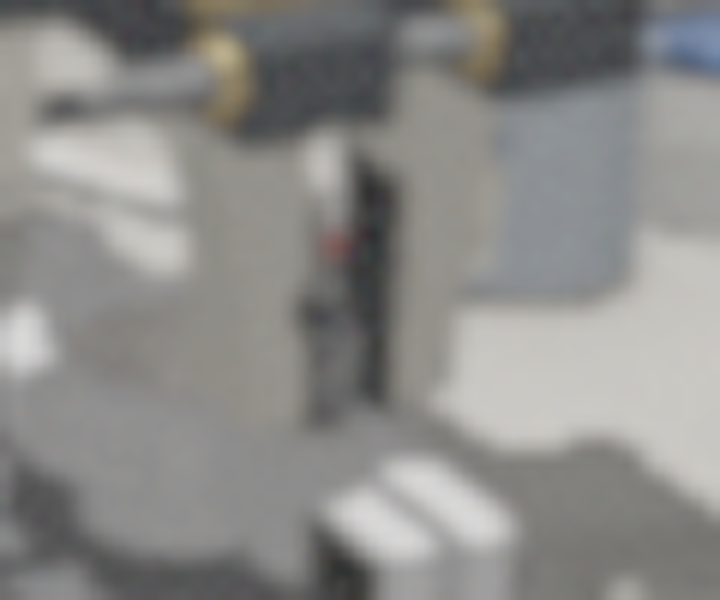

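{"fn": "apply_moves", "kwargs": {"steps": [{"dp": [0, 0, -0.1], "turn": [0, 0, 0]}, {"dp": [0, 0, 0], "turn": [0, 0, 0]}, {"dp": [0, 0, 0], "turn": [0, 0, 0]}]}}

```text
t: 13.5
eef_pos: [0.6227, 0.067, 0.0527]
tcp_rot: [0.797, -0.605, 0.0, -0.0]
ft_force: [-4.8, -0.2, 12.0]
finger_gap: 0.15
```

{"fn": "apply_moves", "kwargs": {"steps": [{"dp": [0, 0, 0.1], "turn": [0, 0, 0]}, {"dp": [0, 0, 0], "turn": [0, 0, 0]}, {"dp": [0, 0, 0], "turn": [0, 0, 0]}, {"dp": [0, 0, 0], "turn": [0, 0, 0]}], "fingers": 0.45}}

```text
t: 14.0
eef_pos: [0.6224, 0.0669, 0.052]
tcp_rot: [0.796, -0.605, -0.0, 0.0]
ft_force: [-0.3, -0.7, 0.3]
finger_gap: 0.444
```

{"fn": "apply_moves", "kwargs": {"steps": [{"dp": [0, 0, 1], "turn": [0, 0, 0]}, {"dp": [0, 0, 2], "turn": [0, 0, 0]}, {"dp": [0, 0, 3], "turn": [0, 0, 0]}, {"dp": [0.35, 0.1, 3], "turn": [0, 0, 0]}, {"dp": [0.5, -1.7, 0], "turn": [0, 0, 0]}, {"dp": [0.48, -1.73, 0], "turn": [0, 0, 0]}, {"dp": [0, 0, 0], "turn": [0, 0, 0]}], "fingers": 0.75}}

```text
t: 14.88
eef_pos: [0.6354, 0.0318, 0.1413]
tcp_rot: [0.796, -0.606, -0.001, 0.001]
ft_force: [0.2, -0.6, 0.0]
finger_gap: 0.749
```

```bash
python3 - <<'E'
from h import *
w=snap("wrist");np.savez("pics/wrist10.npz",**w)
im=np.clip(255*(w["pixels"]/255.)**.5,0,255).astype(np.uint8)
crop(im,220,100,420,290,3,"wc10")
s=snap("side");np.savez("pics/side10.npz",**s);im=np.clip(255*(s["pixels"]/255.)**.5,0,255).astype(np.uint8);crop(im,310,180,390,246,9,"sc11")
st=ctrl.get_state();print(st["eef_pos"],st["t"],st["ft_force"],st["tcp_rot"])
E
```

```text
[0.63534243 0.03286685 0.14131497] 14.975 [ 0.45189784 -0.06651972  0.50880715] [ 7.96076381e-01 -6.05195580e-01 -5.12003819e-04  6.66396289e-04]
```

View pics/wc10.png

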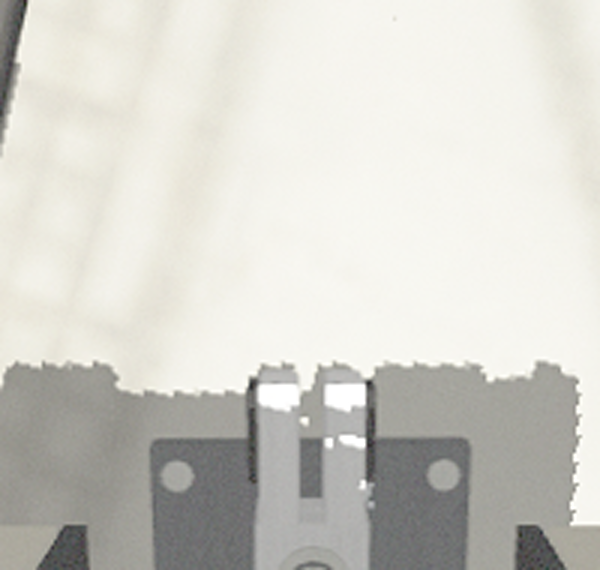

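View pics/sc11.png

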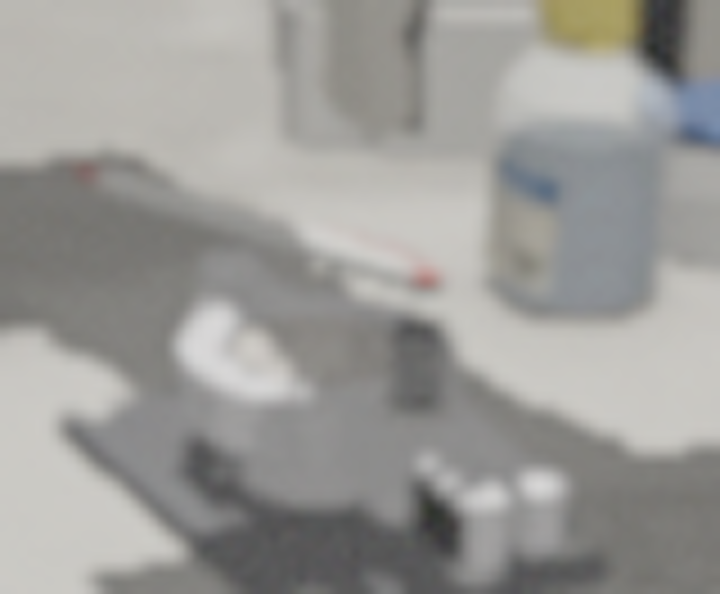

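```bash
python3 - <<'E'
from h import *
np.set_printoptions(precision=4,suppress=True)
w=load("wrist10");x,y=ax(YAW);g=np.array([.6322,.0323])
P=[[*(g+sx*.0158*x-.0*y),.043] for sx in(-1,1)]+[[*(g-.014*y),.046]]
print((proj(w,P)-[220,100]+.5)*3)
q=onz(w,[((247+.5)/3-.5+220,(430+.5)/3-.5+100),((375+.5)/3-.5+220,(430+.5)/3-.5+100)],.043);print(q,(q.mean(0)[:2]-g)@x)
t=np.array([.6354,.0325]);print((g-t)@x,(g-t)@y)
E
```

```text
[[377.046  432.151 ]
 [246.8875 432.8888]
 [311.9185 378.5824]]
[[0.6474 0.036  0.043 ]
 [0.6175 0.0277 0.043 ]] 0.0001104475233123422
-0.0031347449178126758 0.0006733307510039018
```

{"fn": "apply_moves", "kwargs": {"steps": [{"dp": [-0.32, -0.02, -2], "turn": [0, 0, 0]}, {"dp": [0, 0, -4], "turn": [0, 0, 0]}, {"dp": [0, 0, -3], "turn": [0, 0, 0]}, {"dp": [0, 0, -2.3], "turn": [0, 0, 0]}, {"dp": [0, 0, -1], "turn": [0, 0, 0]}, {"dp": [0, 0, 0], "turn": [0, 0, 0]}]}}

```text
t: 15.72
eef_pos: [0.6322, 0.0335, 0.0187]
tcp_rot: [0.797, -0.605, -0.0, 0.001]
ft_force: [0.1, 0.4, 0.6]
finger_gap: 0.75
```

```bash
python3 - <<'E'
from h import *
s=snap("side");im=np.clip(255*(s["pixels"]/255.)**.5,0,255).astype(np.uint8);crop(im,310,180,390,246,9,"sc12")
st=ctrl.get_state();print(st["eef_pos"],st["t"],st["ft_force"],st["tcp_rot"])
E
```

```text
[0.63281612 0.03359819 0.01955581] 15.775 [ 0.79485279 -0.19731384 -0.20224066] [ 7.96553407e-01 -6.04568160e-01  8.47080084e-05  5.16574383e-05]
```

View pics/sc12.png

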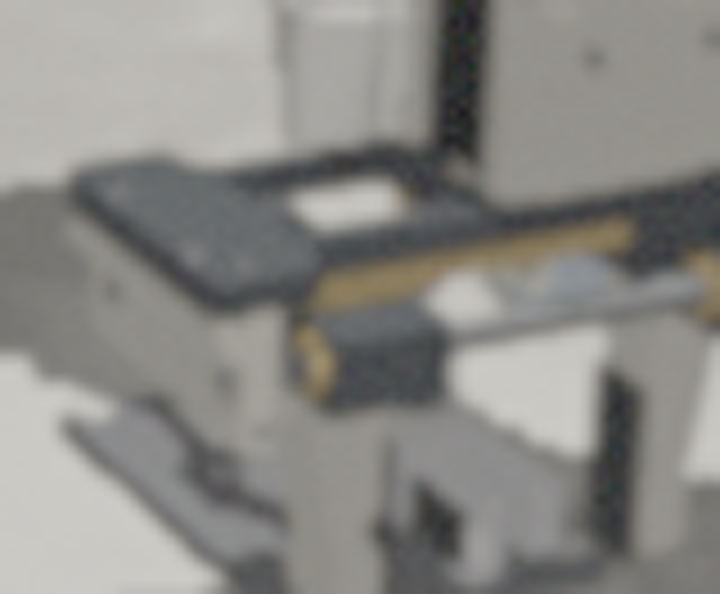

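{"fn": "apply_moves", "kwargs": {"steps": [{"dp": [0, -0.15, 0], "turn": [0, 0, 0]}, {"dp": [0, 0, 0], "turn": [0, 0, 0]}, {"dp": [0, 0, 0], "turn": [0, 0, 0]}, {"dp": [0, 0, 0], "turn": [0, 0, 0]}, {"dp": [0, 0, 0], "turn": [0, 0, 0]}, {"dp": [0, 0, 0], "turn": [0, 0, 0]}, {"dp": [0, 0, 0], "turn": [0, 0, 0]}, {"dp": [0, 0, 0], "turn": [0, 0, 0]}], "fingers": 0, "grip_force": 30}}

```text
t: 16.77
eef_pos: [0.6328, 0.032, 0.0195]
tcp_rot: [0.796, -0.605, 0.0, -0.0]
ft_force: [-0.8, 0.0, 3.4]
finger_gap: 0.355
```

```bash
python3 - <<'E'
from h import *
s=snap("side","side13");im=np.clip(255*(s["pixels"]/255.)**.5,0,255).astype(np.uint8);crop(im,290,160,390,246,8,"sc13")
w=snap("wrist");im=np.clip(255*(w["pixels"]/255.)**.5,0,255).astype(np.uint8);cv2.imwrite("pics/w13.png",im)
st=ctrl.get_state();print(st["eef_pos"],st["t"],st["ft_force"],st["wrist_torque"],st["finger_gap"])
E
```

```text
[0.63278105 0.03202143 0.01951537] 16.875 [-0.96098521 -0.84135449  5.30506515] [0.07811615 0.30211802 0.00706486] 0.35655521889737696
```

View pics/sc13.png

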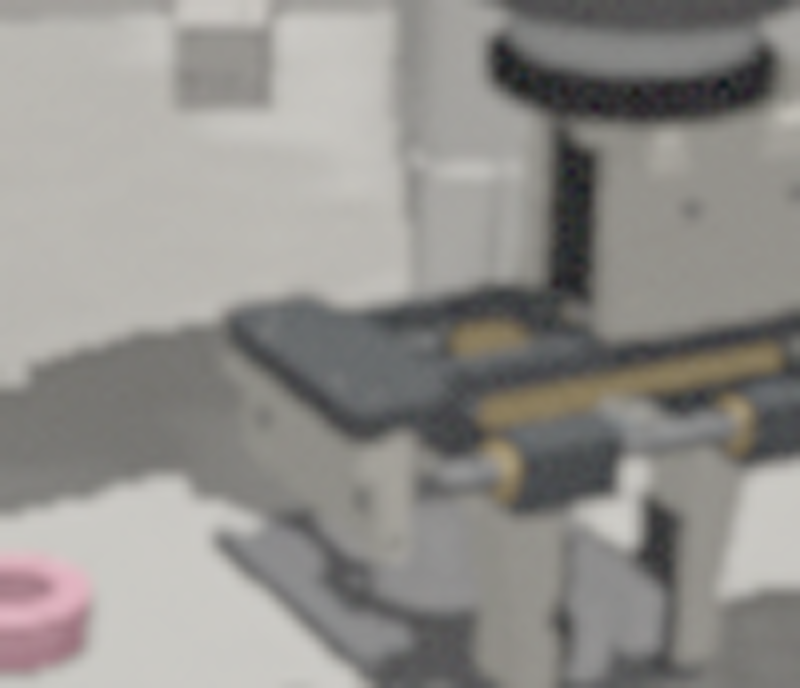

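View pics/w13.png

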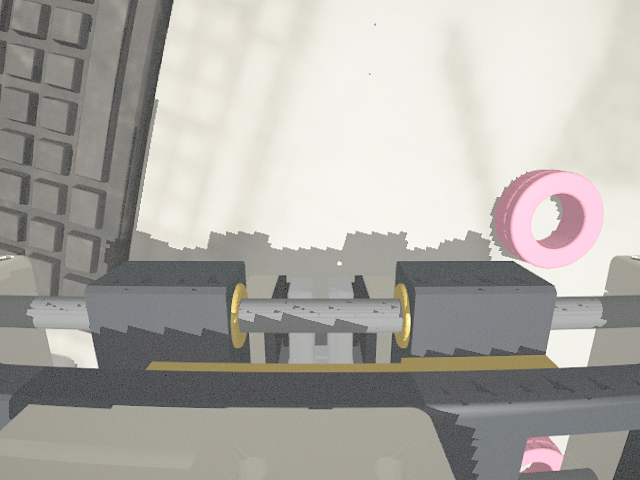

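The opening of 0.356 × 88 = 31.3 mm matches the 31.6 mm across the shut pads. One short settling check before I hand in.

{"fn": "apply_moves", "kwargs": {"steps": [{"dp": [0, 0, 0], "turn": [0, 0, 0]}, {"dp": [0, 0, 0], "turn": [0, 0, 0]}, {"dp": [0, 0, 0], "turn": [0, 0, 0]}, {"dp": [0, 0, 0], "turn": [0, 0, 0]}]}}

```text
t: 17.38
eef_pos: [0.6328, 0.032, 0.0195]
tcp_rot: [0.796, -0.605, 0.0, -0.0]
ft_force: [-0.9, -0.6, 4.9]
finger_gap: 0.355
```

```bash
python3 - <<'E'
from h import *
st=ctrl.get_state();print(st["eef_pos"],st["t"],st["ft_force"],st["finger_gap"])
if .34<st["finger_gap"]<.38 and abs(st["ft_force"]).max()<15: print(ctrl.close_job())
E
```

```text
[0.63278383 0.03198871 0.01951575] 17.375 [-0.91983769 -0.58557828  4.92180957] 0.3548043906185204
the job is handed in; nothing more can be done
None
```

I swung the moving half shut round the gauge and pushed the long pin down through both holes. I then pinched the two rubber-faced grips at a 30 N setting and handed the job in while still holding them, at 17.4 s of the 54 s.

What the last checks showed:
- **Clamp shut:** the fingers stopped at 31.2 mm across the pads, against 31.6 mm given for the shut clamp. I did not measure the jaw angle itself.
- **Long pin home:** the collar touched down within about 1 mm of the height I expected. After release the side view showed the pin upright with its collar on the tongue.
- **Grip steady:** about 5 N upward on the wrist and under 1 N sideways, not changing. The force on each pad could not be read directly.
- **Short pin and gauge:** I never touched either one directly. The gauge was in the clamp when last seen. I did not measure it, or take a close look at the short pin, after the final pinch.

The one disagreement was in where the pins stood. The camera views differed by up to about 2 mm there, and the hole positions agreed to within 1 mm.

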